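# Unclip the frame tube and lay it in the V-cradle

## Robot

A 6-joint arm with a two-finger parallel gripper is mounted at the origin on the work surface. World frame = base frame: x ahead of the robot, y to its left, z up, the work surface at z = 0. Lengths are in mm, angles in rad, forces in N, time in s.
With the tool pointing down it reaches from about 350 to 875 mm from the base axis. Payload 4.2 kg.
Tool frame: the origin (TCP) lies at the very end of the fingers, on their centre line; the grasp point (between the pads) lies 19 mm behind it; z points along the fingers, x is the direction in which the jaws open and shut, and the axes are right-handed (so a half turn about z gives the same grasp; the last joint's range is limited). The gripper opens to 87 mm and grips with 3 to 60 N. Pads are 19 mm wide; open, the fingers measure 117 mm over their backs; the gripper's body (75 mm by 190 mm) begins 51 mm behind the grasp point.
Start: joints at [1.384, 0.385, 0.008, 0, -1.194, -0.259], TCP at [269.454, 563.909, 222.55] pointing down, gripper open.
Joint ranges: [-3.14, 3.14], [-1.21, 2.06], [-1.07, 1.41], [-3.16, 2.05], [-2.99, -0.16], [-3.1, 3.1]. Speed limits (rad/s): [2.79, 2.79, 3.14, 3.14, 3.14, 3.14].

## Interface

Orientations are given as a 3x3 rotation matrix whose columns are the frame's x, y, z axes.
In Python, from plant import robot, hand, kin, cams, job, models gives the robot as it stands. Calls block until the motion is done:
- robot.reach(position, orientation): joint-space move of the TCP to a pose.
- robot.move_l(position, vel=150, attitude=None): straight line of the TCP; attitude=None keeps the orientation; vel is the mean speed in mm/s.
- robot.move_j(angles): joint-space move.
- hand.gripper_to(opening, grasp_force=None): opening from 0.0 (shut) to 1.0 (fully open); grasp_force is the grip in N (None keeps the last); returns when the fingers have stopped.
- robot.pause(seconds).
- kin.inverse_kinematics(position, orientation): joint angles nearest the present ones, or None.
- cams.read_camera(name): name is "scene" or "top" or "wrist"; returns (picture, depth): 400x640x3 uint8, red, green, blue; 400x640 float32, mm along the optical axis (not along the pixel's ray), 0 where there is no reading.
- cams.camera_params(name): a dict with "intrinsics" (3x3 intrinsics, pixels), "rvec" (rotation vector, rad) and "tvec" (3), from world to camera coordinates, as OpenCV has them. Camera axes: x right, y down, z forward; pixel columns grow to the right and rows downward; lengths in mm; the calibration is good to about 2 mm. A picture is of the moment at which its call begins: read the wrist's pose just before it. camera_params takes no time and is no camera call; for the wrist camera it gives the pose at the moment of the call.
A pose or a line that the arm cannot do raises robot.PlanningError and nothing moves.
- job.job_done(): hands the job in, once; it reports no verdict.
Trained networks look in the newest picture that a camera, given by its name, has taken for a name from the list of things; names that differ only in an ending like _2 or _b are one class to them, and where a whole thing is asked for, a point or a joint stands for the part that bears it (a point fixed in the world has none). Each returns a list of dicts, best first, with "p" (0 to 1); they miss things now and then, are a little off and sometimes report something else, mostly with a low value. They report only what shows in the picture. A call takes as long as a camera call. They do not tell look-alikes from the thing itself.
- models.look_for(query, camera): "centre" ([x, y, z] in mm, in world coordinates, good to about 4 mm: the middle of the surface that is visible of it).
Readings, each from a call of its own:
- robot.current_time(): time.
- robot.current_q(): joint angles.
- robot.current_joint_velocities(): joint speeds.
- robot.current_effort(): joint torques, N m.
- robot.current_tcp_pos(): TCP position.
- robot.current_eef_rot(): TCP orientation.
- robot.current_force(): force on the tool from outside, world axes, zero at the start.
- robot.current_torque(): the same for the moment, N m.
- robot.current_width(): opening from 0.0 (shut) to 1.0 (fully open).
Only numpy, scipy, OpenCV 4.12 (cv2) and the standard library are available. Lean on these libraries where they do the work, as an engineer would, in place of code of your own. Each camera call takes 0.05 s, during which the arm holds its last target. There are 200 camera calls.

## Task

Grip the steel tube with the blue end plugs and pull it straight forward out of its two spring clips. Then lower it into the groove of the red V-cradle, centred endways on the two saddles and ready for marking out, and only then let go. Leave the wooden dowel clipped in its own rack.

Things in the scene. Friction and masses are not known exactly. Their poses are not given: they have to be found in the camera images.
- steel_tube: The bright steel tube to move: 22 mm diameter, 200 mm long, blue plug at each end, 0.15 kg. Origin at its very centre, y along its length (it may be rolled about y). Starts level in the two clips of the tube rack: centre at rack x = 0, z = 90 mm, within 5 mm of y = 0, its length along the rack's y.
- tube_rack: Fixed rack of the steel tube: pale base 120 x 180 x 14 mm, grey posts behind the tube at y = +55 and -55 mm, each with a black sprung C-clip 14 mm wide. Origin under the base's centre, z up. Mouths face the rack's -x (forward), jaws block the way up: 10-20 N of level pull to -x snaps them open in 15 mm, clear by 30 mm. Between the clips 90 mm of tube is free, also behind and below.
- dowel: Bystander: plain brown wooden dowel, same size as the tube (22 mm diameter, 200 mm long), clipped in an identical rack elsewhere on the table. Origin at its centre, y along its length. Must stay where it is.
- cradle_seat (a point): Seat of the fixed red V-cradle, where the tube's centre belongs: midway between the saddles, 45.6 mm above the table; x along the groove, z up. Base 160 x 70 x 10 mm; saddles 20 mm thick at x = +60 and -60 mm with 90-degree V-grooves, rims 51 mm above the table, 42 mm apart. Between the saddles 100 mm is open down to the base.
Mind the look-alikes: they are no part of the job. Leave any turquoise look-alike of the tube_rack alone.

How it is judged:
By the outcome, as a careful person would: the job done as asked, in the order asked, and still so for the second after the job is handed in, with the robot touching nothing.
It also fails if it takes over 38 s, if anything falls off the work surface, if the arm or the gripper's body presses on something with over 40 N, if the wrist force passes 120 N, or if a joint passes its speed limit or range.

## Working session

There is one attempt and no reset: what is moved stays moved. The work goes in short steps, each a Python script; the robot and the scene stay as the last script left them, time stands still between calls to the robot, and variables do not carry over. Pictures are saved under pics/ and viewed, about 8 in all and at most 12, crops included, and the job is handed in when it is done.

```bash
mkdir -p pics
cat > h.py <<'E'
import numpy as np, cv2
from plant import robot, hand, kin, cams, job, models
def shot(name, fn=None):
    P=cams.camera_params(name); im,d=cams.read_camera(name)
    if fn: cv2.imwrite('pics/'+fn,im[:,:,::-1])
    return im,d,P
def world(d,P):
    K=np.array(P['intrinsics']);R=cv2.Rodrigues(np.array(P['rvec'],float))[0];t=np.array(P['tvec'],float).ravel()
    v,u=np.mgrid[:d.shape[0],:d.shape[1]]
    c=np.stack([(u-K[0,2])/K[0,0]*d,(v-K[1,2])/K[1,1]*d,d],-1)
    return (c-t)@R
E
python3 - <<'E'
from h import *
for n in ['top','scene']:
    im,d,P=shot(n,n+'1.png'); np.savez('%s1.npz'%n,im=im,W=world(d,P),d=d)
    for q in ['steel_tube','tube_rack','dowel','cradle_seat']:
        print(n,q,[(np.round(r['centre']),round(r['p'],2)) for r in models.look_for(q,n)])
a=cv2.imread('pics/top1.png');b=cv2.imread('pics/scene1.png')
print(robot.current_time())
E
```

```text
top steel_tube [(array([ 565., -250.,   97.]), 0.66)]
top tube_rack [(array([ 330., -257.,   18.]), 0.87), (array([333.,  92.,  12.]), 0.84), (array([ 549., -248.,   16.]), 0.81)]
top dowel [(array([558., 239., 100.]), 0.91)]
top cradle_seat [(array([550.,   5.,  11.]), 0.61)]
scene steel_tube [(array([ 571., -262.,  101.]), 0.72)]
scene tube_rack [(array([353.,  78.,  14.]), 0.68), (array([ 591., -262.,   12.]), 0.63), (array([ 333., -262.,   12.]), 0.56)]
scene dowel [(array([571., 225., 100.]), 0.59)]
scene cradle_seat [(array([556.,  -6.,   8.]), 0.79)]
0.5
```

View pics/top1.png

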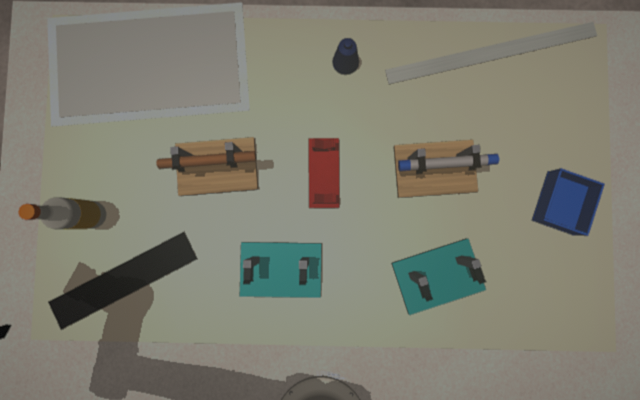

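View pics/scene1.png

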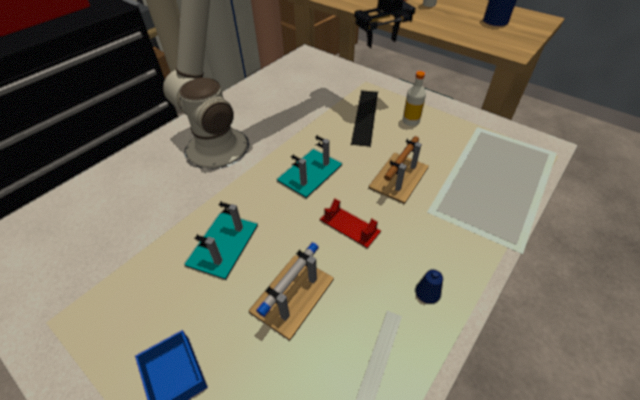

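The top view shows the steel tube with its blue plugs at about (448,162) in the right-hand wooden rack, with the posts on the far side (mouths towards the robot). The red cradle is at (324,173), groove along world x, and the dowel is on the left at (210,160). The turquoise racks lie nearer the robot. Next I measure from depth.

```bash
cat >> h.py <<'E'
def fit(W,m):
    p=W[m]; r=cv2.minAreaRect(p[:,:2].astype(np.float32)); return np.round(r[0],1),np.round(r[1],1),round(r[2],1),len(p),np.round(np.percentile(p[:,2],[5,50,95]),1)
def analyse(im,d,W,lines=True):
    hsv=cv2.cvtColor(im,cv2.COLOR_RGB2HSV).astype(int);H,S,V=hsv[...,0],hsv[...,1],hsv[...,2]
    ok=d>0
    X,Y,Z=W[...,0],W[...,1],W[...,2]
    red=ok&((H<6)|(H>174))&(S>150)&(abs(X-550)<150)&(abs(Y)<100)&(Z<70)
    if red.sum()>50:
        print('red base',fit(W,red&(Z<22)&(Z>3)))
        for s in (1,-1):
            k=red&(Z>40)&((X-550)*s>0)
            if k.sum()>5: print(' saddle',s,fit(W,k))
    reg=ok&(abs(X-560)<80)&(abs(Y+250)<130)
    blue=reg&(abs(H-115)<10)&(S>150)&(Z>80)&(Z<120)
    for s in (1,-1):
        k=blue&((Y+250)*s>0)
        if k.sum()>3: print(' plug',s,np.round(W[k].mean(0),1),fit(W,k))
    base=reg&(Z>8)&(Z<20)
    if base.sum()>50: print('rack base',fit(W,base))
    post=reg&(S<60)&(Z>95)&(V<110)
    hi=reg&(Z>104)
    if hi.sum(): print('hi',fit(W,hi))
    # tube: bins along y
    for y in np.arange(-350,-149,20):
        k=reg&(Z>88)&(Z<115)&(abs(Y-y)<5)
        if k.sum()>3: print('  y',y,'x',np.round(np.percentile(X[k],[3,97]),1),'ztop',np.round(np.percentile(Z[k],[50,95]),1))
E
python3 - <<'E'
from h import *
for n in ['top','scene']:
    f=np.load(n+'1.npz'); print(n); analyse(f['im'],f['d'],f['W'])
E
```

```text
top
red base (array([550.8,   1.9]), array([153.4,  65.8]), 1.4, 1392, array([ 9.4, 11.8, 14.2]))
 saddle 1 (array([611.5,   4.1]), array([16.1, 48.2]), 2.8, 53, array([41.3, 50.6, 53.3]))
 saddle -1 (array([490.7,   0.6]), array([17.3, 50.3]), 3.7, 46, array([49.4, 52. , 53.8]))
rack base (array([ 563.5, -240.3]), array([120.1, 201.1]), 5.1, 3060, array([13.6, 16.2, 18.5]))
hi (array([ 570.5, -250.1]), array([ 45.9, 197.7]), 5.3, 417, array([104.3, 107.1, 110.4]))
  y -350 x [562.3 582.3] ztop [101.3 104.7]
  y -330 x [561.3 582.1] ztop [101.2 104.1]
  y -310 x [553.4 595.5] ztop [107.4 109.8]
  y -290 x [557.2 593. ] ztop [101.  104.8]
  y -270 x [555.8 574.5] ztop [101.3 103.7]
  y -250 x [554.3 575.1] ztop [101.2 103.8]
  y -230 x [552.2 571.9] ztop [100.9 103.8]
  y -210 x [551.  569.2] ztop [101.2 103.7]
  y -190 x [545.2 587.5] ztop [106.  110.2]
  y -170 x [546.5 566.6] ztop [101.8 104.3]
  y -150 x [545.9 566.3] ztop [ 98.3 104.1]
scene
red base (array([5.516e+02, 5.000e-01]), array([156.1,  69.8]), 1.0, 884, array([ 6.5,  9.2, 15.2]))
 saddle 1 (array([610.1,   0.7]), array
[... 351 characters left out ...]
ray([ 93.6,  98.9, 101.6]))
rack base (array([ 565. , -251.7]), array([121.1, 180.1]), 5.2, 2492, array([10.5, 13.1, 15.4]))
hi (array([ 571. , -250.9]), array([ 47.5, 126.3]), 5.7, 173, array([104.2, 105.5, 107.5]))
  y -350 x [564.  584.4] ztop [ 97.1 101.8]
  y -330 x [562.6 582.5] ztop [ 98.6 101.1]
  y -310 x [554.9 599.4] ztop [103.5 107.1]
  y -290 x [560.8 578.7] ztop [ 98.3 100.8]
  y -270 x [557.8 577.1] ztop [ 97.8 100.3]
  y -250 x [557.1 574.6] ztop [ 98.1 100.7]
  y -230 x [554.4 573.8] ztop [ 98.  100.9]
  y -210 x [553.2 572. ] ztop [ 98.1 101.7]
  y -190 x [544.9 588.8] ztop [104.1 106.9]
  y -170 x [548.6 568.7] ztop [ 97.8 101.9]
  y -150 x [550.4 567.4] ztop [ 98.6 100.9]
```

```bash
cat >> h.py <<'E'
def down(deg):
    c,s=np.cos(np.radians(deg)),np.sin(np.radians(deg)); return np.array([[c,s,0],[s,-c,0],[0,0,-1.]])
E
python3 - <<'E'
from h import *
f=np.load('scene1.npz');W=f['W'];k=(abs(W[...,0]-460)<100)&(abs(W[...,1]-500)<120)&(W[...,2]>40)&(f['d']>0)
if k.sum(): print('bottle',np.round(np.percentile(W[k],[2,50,98],axis=0)))
R=robot.current_eef_rot(); print(np.round(R,2))
for p,a in [((565,-251,71),5.2),((565,-251,71),185.2),((551,1.5,27),91.4),((551,1.5,27),-88.6)]:
    print(a,kin.inverse_kinematics(np.array(p,float),down(a)))
p=robot.current_tcp_pos(); robot.move_l(np.array([p[0],p[1],370.]),vel=200)
print(robot.current_time())
robot.reach(np.array([551,2,300.]),down(-88.6)); print(robot.current_time(), robot.current_q())
im,d,P=shot('wrist','w1.png'); np.savez('w1.npz',im=im,W=world(d,P),d=d); analyse(im,d,world(d,P))
E
```

```text
bottle [[421. 490.  44.]
 [453. 505. 111.]
 [476. 531. 189.]]
[[-0.43 -0.9  -0.  ]
 [-0.9   0.43 -0.  ]
 [ 0.    0.   -1.  ]]
5.2 [-0.15661804  0.51359468 -0.19707263  0.         -0.86012902 -2.8942175 ]
185.2 [-0.15661804  0.51359468 -0.19707263  0.         -0.86012902  0.24737516]
91.4 [ 0.29696699  0.48183351 -0.40799114  0.         -0.68097168 -1.84332871]
-88.6 [ 0.29696699  0.48183351 -0.40799114  0.         -0.68097168  1.29826394]
1.3833
3.6417 [ 2.98948733e-01  2.12674563e-01 -4.20463309e-02 -2.91169684e-05
 -1.31589685e+00  1.29717592e+00]
red base (array([550.2,   4.7]), array([155.5,  67.7]), 1.6, 3133, array([ 8.3,  9.7, 11.1]))
 saddle 1 (array([610. ,   7.5]), array([19.3, 49.8]), 2.0, 271, array([40.7, 48.4, 51.3]))
 saddle -1 (array([490. ,   3.7]), array([19. , 49.9]), 1.7, 110, array([41.4, 49.2, 51.2]))
 plug -1 [ 573.3 -337.6   99.6] (array([ 573.2, -337.8]), array([20.4, 21.3]), 6.8, 243, array([ 96. ,  99.9, 101.8]))
rack base (array([ 564.6, -246.8]), array([120.4, 180.8]), 5.0, 6546, array([12. , 13.6, 15.1]))
hi (array([ 570.2, -246.6]), array([ 47.5, 126.7]), 5.0, 758, array([104.2, 105.8, 107.7]))
  y -350 x [564.  583.6] ztop [ 99.1 101.4]
  y -330 x [562.2 582.9] ztop [ 99.4 101.7]
  y -310 x [553.3 597.7] ztop [104.1 107. ]
  y -290 x [561.8 597.6] ztop [ 99.1 106.7]
  y -270 x [558.2 577.5] ztop [ 99.  100.6]
  y -250 x [556.6 575.6] ztop [ 99. 101.]
  y -230 x [554.8 573.9] ztop [ 98.8 100.7]
  y -210 x [553.1 572. ] ztop [ 99.1 100.8]
  y -190 x [543.7 588.8] ztop [104.6 107.6]
  y -170 x [547.9 568.6] ztop [ 99.2 101.5]
  y -150 x [546.2 566.9] ztop [ 97.5 101.3]
```

Run:
```python
from h import *
robot.reach(np.array([565,-249,220.]),down(185.2)); print(robot.current_time())
im,d,P=shot('wrist','w2.png'); W=world(d,P); np.savez('w2.npz',im=im,W=W,d=d); analyse(im,d,W)
print(cv2.Rodrigues(np.array(P['rvec']))[0].round(2), -cv2.Rodrigues(np.array(P['rvec']))[0].T@np.array(P['tvec']).ravel())
a=cv2.imread('pics/w1.png');cv2.imwrite('pics/v1.png',cv2.resize(np.vstack([a,cv2.imread('pics/w2.png')]),(480,600)))
```

```text
4.725
red base (array([549.3,   2.4]), array([158.2,  69.7]), 2.0, 2005, array([ 8.4,  9.8, 11.2]))
 saddle 1 (array([610.7, -16.4]), array([19.7,  8. ]), 0.9, 69, array([46.6, 49.7, 51.4]))
rack base (array([ 564.6, -248.1]), array([120.1, 179. ]), 5.1, 9131, array([12.5, 13.8, 15. ]))
hi (array([ 572.9, -262.2]), array([148. , 131.3]), 58.0, 75545, array([260.9, 315. , 333. ]))
  y -350 x [562.9 583.5] ztop [ 99.6 101.7]
  y -330 x [561.3 582. ] ztop [ 99.4 101.7]
  y -310 x [553.9 596.3] ztop [104.  107.4]
  y -290 x [557.9 594.3] ztop [ 99.3 106.7]
  y -270 x [555.8 576.8] ztop [ 99.  101.1]
  y -250 x [554.7 574.6] ztop [ 99.2 101. ]
  y -230 x [552.7 572.9] ztop [ 98.9 101. ]
  y -210 x [550.6 571.3] ztop [ 99.1 100.8]
  y -190 x [543.  587.4] ztop [105.  107.5]
  y -170 x [547.7 568. ] ztop [ 99.2 101.2]
  y -150 x [545.8 566.6] ztop [ 99.3 101. ]
[[-1.   -0.09 -0.  ]
 [-0.09  0.95  0.3 ]
 [-0.03  0.3  -0.95]] [ 572.05804305 -330.93076213  382.48466014]
```

View pics/v1.png

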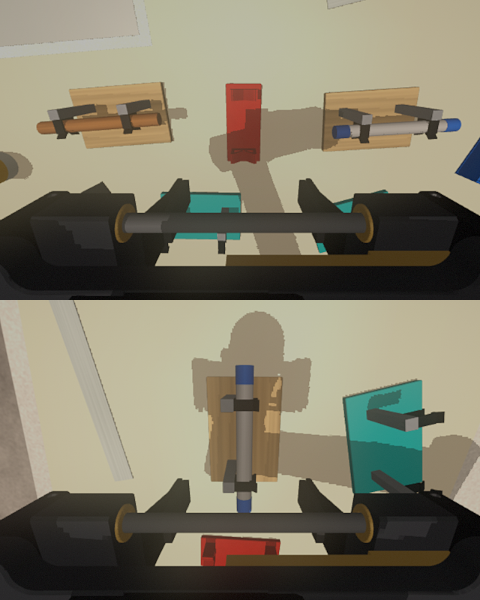

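The wrist views agree. In the lower half, the tube runs from (244,372) to (244,505), its clips open towards the robot, and the cradle edge is at (240,545). I'm going in to grip and pull.

Run:
```python
from h import *
A=down(185.2)
robot.move_l(np.array([564.7,-249,71.]),vel=120,attitude=A); print(robot.current_force(),robot.current_tcp_pos())
hand.gripper_to(0.0,50); print(robot.current_width(),robot.current_force(),robot.current_tcp_pos(),robot.current_time())
p=np.array(robot.current_tcp_pos()); f=np.array([-np.cos(np.radians(5.2)),-np.sin(np.radians(5.2)),0])
robot.move_l(p+f*25,vel=50); print(robot.current_force(),robot.current_tcp_pos())
robot.move_l(p+f*60,vel=80); print(robot.current_force(),robot.current_width(),robot.current_tcp_pos())
q=p+f*60; q[2]=190; robot.move_l(q,vel=200); print(robot.current_force(),robot.current_width(),robot.current_time())
im,d,P=shot('wrist','w3.png'); np.savez('w3.npz',im=im,W=world(d,P),d=d)
```

```text
[-0.22886094 -0.47717509  0.7228256 ] [ 565.30244473 -249.13346483   71.88184346]
0.23608613333493278 [ 0.23958821 -0.47639368 -0.3227235 ] [ 564.79276656 -249.01211881   70.99222892] 7.2583
[-0.0885597   1.02666755 -0.5611638 ] [ 539.30796809 -251.39628921   70.77150377]
[ 0.83535238 -0.62294233 -1.59053925] 0.23369248556089373 [ 505.38792139 -254.66927267   71.34506726]
[ 0.20793774 -0.55266621 -0.82481511] 0.23968640518677656 9.2333
```

View pics/w3.png

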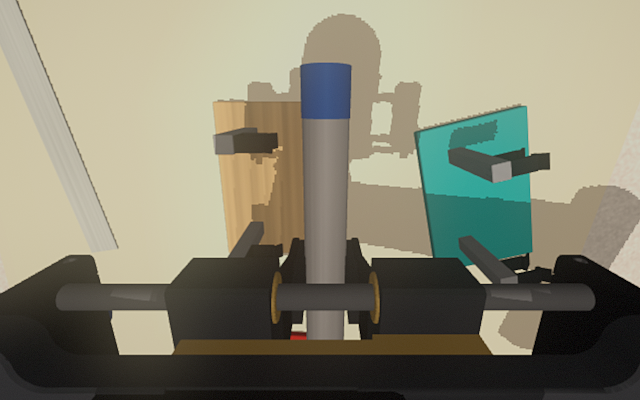

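The tube is held: its far blue plug end is at (326,63), straight between the fingers, and the rack to the left is empty. Next I go above the cradle and measure the tube's ends against the saddles.

```bash
cat >> h.py <<'E'
def ends(im,d,W,z,show=''):
    hsv=cv2.cvtColor(im,cv2.COLOR_RGB2HSV).astype(int);X,Y,Z=W[...,0],W[...,1],W[...,2]
    b=(d>0)&(abs(hsv[...,0]-115)<12)&(hsv[...,1]>120)&(abs(Z-z)<16)&(abs(X-550)<130)&(abs(Y)<40)
    for s in (1,-1):
        k=b&((X-550)*s>0)
        if k.sum()>5: print(show,'plug',s,'n',k.sum(),'x',np.round(np.percentile(X[k],[1,99]),1),'y',np.round(np.percentile(Y[k],[2,98]),1),'z98',np.percentile(Z[k],98).round(1))
E
python3 - <<'E'
from h import *
f=np.load('w3.npz');im,W=f['im'],f['W'];hsv=cv2.cvtColor(im,cv2.COLOR_RGB2HSV).astype(int)
k=(abs(hsv[...,0]-115)<12)&(hsv[...,1]>120)&(W[...,2]>190)&(W[...,2]<240)
T=(W[k]-robot.current_tcp_pos())@np.array(robot.current_eef_rot()); print('tool-frame plug',np.percentile(T,[1,50,99],axis=0).round(1))
robot.reach(np.array([550,3,130.]),down(-88.3)); robot.pause(.2);print(robot.current_time(),robot.current_tcp_pos(),robot.current_q()[5])
for n in ['wrist','top','scene']:
    im,d,P=shot(n,n+'4.png'); W=world(d,P); ends(im,d,W,149,n); analyse(im,d,W) if n=='wrist' else 0
E
```

```text
tool-frame plug [[ -5.6 -99.9 -32.1]
 [  1.6 -83.8 -30.2]
 [ 11.5 -78.6 -23.7]]
10.525 [550.08987556   1.93680082 130.14558467] 1.299857205347301
wrist plug 1 n 2091 x [628.8 650. ] y [-2.  14.1] z98 161.2
red base (array([565.9,   5.1]), array([126.2,  68.6]), 1.4, 1800, array([ 8.6,  9.8, 11. ]))
 saddle 1 (array([609.3,  28.3]), array([20.3,  7.5]), 4.7, 196, array([47.7, 49.8, 51.3]))
rack base (array([ 563.6, -234.7]), array([119.8, 156.6]), 5.2, 13384, array([12.3, 13.7, 14.9]))
hi (array([ 565.2, -191.3]), array([47.5, 17.7]), 4.0, 1279, array([104.1, 105.8, 107.6]))
  y -190 x [543.6 588.8] ztop [104.6 107.4]
top plug -1 n 116 x [451.8 470.6] y [-10.7   8. ] z98 164.1
scene plug 1 n 70 x [608.4 651.2] y [-8.8  7.7] z98 161.4
scene plug -1 n 18 x [454.1 470.6] y [-12.1   2.2] z98 160.8
```

Tube and cradle are centred endways to within about 0.5 mm in every camera. For the sideways offset I need TCP y ≈ 2.8. Now I lower with a force check.

Run:
```python
from h import *
A=down(-88.4); c=lambda z:np.array([550.,2.8,z])
robot.move_l(c(50.),vel=100,attitude=A); robot.pause(.2)
print(robot.current_tcp_pos(),np.round(robot.current_force(),1))
for z in (40,34,30,28,26.6):
    robot.move_l(c(z),vel=30); robot.pause(.1); F=robot.current_force(); print(z,np.round(robot.current_tcp_pos(),1),np.round(F,1),np.round(robot.current_torque(),2))
    if F[2]>12: break
print(robot.current_time())
for n in ['wrist','top','scene']:
    im,d,P=shot(n,n+'5.png'); W=world(d,P); ends(im,d,W,46,n)
s=cv2.resize(cv2.imread('pics/scene5.png')[150:310,260:460],None,fx=3.2,fy=3.2,interpolation=cv2.INTER_CUBIC);cv2.imwrite('pics/v5.png',s)
```

```text
[550.45199208   2.9404522   50.73106602] [ 0.  -0.5 -1.1]
40 [550.1   2.8  40. ] [ 0.2  0.1 -1.1] [-0.07 -0.01  0.01]
34 [550.    2.8  34. ] [ 0.4  0.1 -1.1] [-0.09  0.01  0.  ]
30 [550.    2.8  30. ] [ 0.3  0.3 -1.4] [-0.06 -0.04  0.01]
28 [550.    2.8  28. ] [ 0.3  0.7 -1.1] [-0.05  0.01 -0.04]
26.6 [550.4   3.   27. ] [-0.3  1.2  3. ] [ 0.29  0.14 -0.01]
13.9417
wrist plug 1 n 2107 x [629.1 650.3] y [-0.8 15.6] z98 58.0
top plug -1 n 78 x [452.8 470.1] y [-9.6  7.6] z98 61.1
scene plug 1 n 55 x [596.3 651. ] y [-7.7  8.2] z98 57.3
scene plug -1 n 41 x [450.9 471.3] y [-13.    6.2] z98 58.2
```

View pics/v5.png

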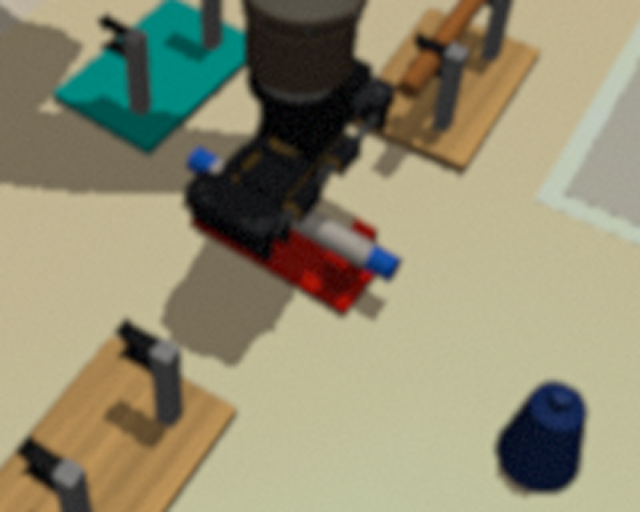

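View pics/wrist5.png

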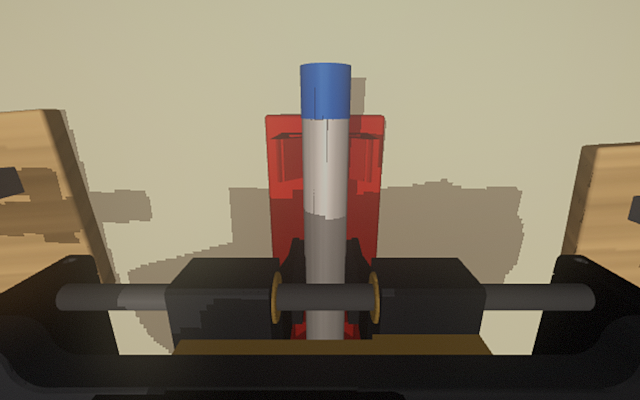

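The tube is in the groove: its far end is at (326,63), central over the saddle at (326,140). Fz shows first contact, and the plug tops are at 57–58 mm (expected 56.6). I'll press slightly, release, retreat and check.

Run:
```python
from h import *
robot.move_l(np.array([550.,2.8,26.3]),vel=20); robot.pause(.2); print(np.round(robot.current_force(),1),robot.current_tcp_pos())
hand.gripper_to(0.5); robot.pause(.2); print(robot.current_width(),np.round(robot.current_force(),1))
robot.move_l(np.array([550.,2.8,150.]),vel=100)
robot.reach(np.array([420.,2.8,300.]),down(-88.4)); robot.pause(.3); print(robot.current_time())
for n in ['wrist','top','scene']:
    im,d,P=shot(n,n+'6.png'); W=world(d,P); ends(im,d,W,46,n)
    print(n,[(np.round(r['centre']),round(r['p'],2)) for q in('steel_tube','dowel') for r in models.look_for(q,n)])
a=cv2.imread('pics/wrist6.png');b=cv2.imread('pics/top6.png')[80:280,130:450]
cv2.imwrite('pics/v6.png',cv2.resize(np.vstack([a,cv2.resize(b,(640,400))]),(480,600)))
```

```text
[-0.9  1.4  4.3] [550.38010548   3.0015034   26.93361713]
0.4964595384735445 [-0.   0.5  0.4]
17.95
wrist plug -1 n 190 x [450.9 470.6] y [-4.3 11.7] z98 57.5
wrist [(array([548.,   4.,  54.]), 0.69), (array([553., 237.,  97.]), 0.92)]
top plug 1 n 56 x [632.7 649. ] y [-3.9 11.2] z98 59.9
top [(array([608.,   3.,  53.]), 0.73), (array([556., 237.,  99.]), 0.92)]
scene plug 1 n 54 x [630.2 650.7] y [-7.   7.8] z98 57.8
scene plug -1 n 34 x [453.  471.3] y [-11.4   3. ] z98 58.5
scene [(array([561.,  -5.,  57.]), 0.89), (array([571., 230., 103.]), 0.72)]
```

View pics/v6.png

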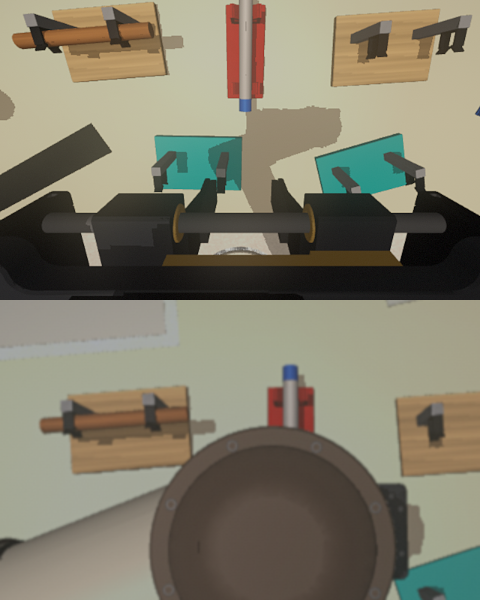

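The tube lies straight in the red groove (upper picture: plug end at (245,105) overhanging the saddle; lower: far end at (290,372)). The dowel is still clipped at (85,35), and the hand is clear. Handing in.

Run:
```python
from h import *
print(job.job_done(),robot.current_time())
```

```text
the job is handed in; nothing more can be done
the job is handed in; nothing more can be done
```

I gripped the steel tube at 50 N and pulled it 60 mm straight forward out of its clips. I then carried it over, turned it 90°, lowered it into the red V-cradle until the saddles took load (about 4 N), and only then released it. I handed the job in a little after 18 s on the robot's clock.

**Last checks:**
- **Endways:** the tube's ends were at x ≈ 451 to 453 and 649 to 651, so its centre is at about 550.5 to 551. The cradle's centre is at 550 to 551.
- **Height:** the plug tops read 57.5 to 60 mm at the ends, against 56.6 mm expected. The top camera gave the highest reading, as it does for everything it measures.
- **Dowel and hand:** the dowel was still clipped where it was, within measuring error, and the gripper was clear of everything.

**Disagreement:** the cameras differed by about 5 mm on sideways (y) positions. I set that offset by measuring the tube against the cradle within each camera. Sideways force on contact was only about 1 N.

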